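# Free the hemmed-in jar and put the cups back

### The arm

A 6-joint arm with a two-finger parallel gripper is mounted at the origin on the work surface. World frame = base frame: x ahead of the robot, y to its left, z up, the work surface at z = 0. Lengths are in m, angles in degrees, forces in N, time in s.
With the tool pointing down it reaches from about 0.4 to 0.825 m from the base axis. Payload 7 kg.
Tool frame: the origin (TCP) lies at the very end of the fingers, on their centre line; the grasp point (between the pads) lies hold_point_z behind it (hold_point_z is the distance from the TCP to the grasp point, in m); z points along the fingers, y is the line along which they close (so a half turn about z gives the same grasp; the last joint's range is limited). The gripper opens to 88 mm and grips with 3 to 60 N. Pads are 19 mm wide; open, the fingers measure 130 mm over their backs; the gripper's body (78 mm by 193 mm) begins 47 mm behind the grasp point.
Start: joints at [-52.191, 20.546, 0.682, 0, -70.136, -16.507], TCP at [0.245, -0.629, 0.227] pointing down, gripper open.
Joint ranges: [-176.03, 176.03], [-82.01, 121.73], [-58.28, 71.71], [-173.87, 95.51], [-174.79, -0.11], [-173.66, 173.66]. Speed limits (degrees/s): [136.94, 136.94, 172.46, 180, 180, 180].

### API

Orientations are given as [roll, pitch, yaw] about the fixed x, y, z axes, in that order (R = Rz(yaw) Ry(pitch) Rx(roll)).
In Python, from plant import get_obs, snapshot, close_job, hold_point_z gives the robot as it stands.
- The arm moves only by the tool play_rows, never from a script. Its argument "commands" is a list that holds one entry, the list of rows, each a list of 7 numbers: the shift along the tool's x, y, z in cm, then the turn, a rotation vector about the tool's x, y, z in degrees, then the opening, from 0 (shut) to 1 (fully open). In form: [[[x, y, z, ax, ay, az, fingers], ...]]. A call has 1 to 20 rows; each row is the pose to reach, as a shift and turn from the pose commanded when the call began, along the tool's axes at that moment; what a row does not reach only later rows make up. A row lasts 1/12 s, in which the tool goes at most 41.7 mm and 7.16 degrees, less where a joint would pass 70% of its speed; a pose out of reach is approached as far as the arm can. A call with a gripper value outside its range is refused whole. The fingers move at their own pace and stop on an object; the grip force is fixed at half the most. Time passes only in rows, so rows that repeat a pose let the fingers close. It gives the time, the measured TCP pose, the force, the opening and the grip force at its end, in the units of the state.
- get_obs(): the state, without advancing time (a new reading comes with each control period).
- snapshot(name): name is "scene" or "top" or "wrist"; returns a dict with "frame" (420x560x3 uint8, red, green, blue), "camera_matrix" (3x3 intrinsics, pixels), "dist" ([k1, k2, p1, p2, k3] as OpenCV has them; the pictures are not rectified), "origin" and "attitude" of the camera in the world. Camera axes: x right, y down, z forward; pixel columns grow to the right and rows downward; lengths in m; the calibration is good to about 2 mm. A picture is of the moment at which its call begins. There is no depth.
- close_job(): hands the job in; it is judged then, once.
The state is a dict: "clock": time; "joint_pos": joint angles; "qvel": joint speeds; "tau": joint torques, N m; "tool_pos": TCP position; "orientation": TCP orientation; "force": force on the tool from outside, world axes, zero at the start; "moment": the same for the moment, N m; "opening": finger opening in m; "gripper_force": force on a finger pad.
Only numpy, scipy, OpenCV 4.12 (cv2) and the standard library are available. Lean on these libraries where they do the work, as an engineer would, in place of code of your own. Each camera call takes 0.05 s, during which the arm holds its last target. There are 200 camera calls.

### The job

The lidded glass jar in the middle of the cork turntable is hemmed in by three cups: first clear all three cups onto the side tray, then, while they wait there, set the jar in the middle of the chrome drip stand. Finally put the cups back on the turntable, each centred on the coaster that matches its glaze colour. Keep cups and jar upright throughout, and leave the bamboo tong where it is.

Things in the scene. Friction and masses are not known exactly. Their poses are not given: they have to be found in the camera images.
- cup_blue: terracotta-brown ceramic cup with straight sides, blue glaze inside and blue rim and band; 58 mm outside diameter, 65 mm tall, wall 4 mm, about 0.14 kg, no handle. Origin: centre of its underside, z up. At the start it stands upright on one of the three coasters, not always its own colour.
- cup_white: terracotta-brown ceramic cup with straight sides, white glaze inside and white rim and band; 58 mm outside diameter, 65 mm tall, wall 4 mm, about 0.14 kg, no handle. Origin: centre of its underside, z up. At the start it stands upright on one of the three coasters, not always its own colour.
- cup_green: terracotta-brown ceramic cup with straight sides, green glaze inside and green rim and band; 58 mm outside diameter, 65 mm tall, wall 4 mm, about 0.14 kg, no handle. Origin: centre of its underside, z up. At the start it stands upright on one of the three coasters, not always its own colour.
- coaster_blue: blue round coaster, 72 mm diameter, 3 mm thick, fixed on the turntable's top, which is 152 mm above the table. Origin: centre of its underside; a cup on it has its underside 3 mm above this origin. The three coaster centres lie 64 mm from the turntable's centre, 120 degrees apart.
- coaster_white: white round coaster, 72 mm diameter, 3 mm thick, fixed on the turntable's top, which is 152 mm above the table. Origin: centre of its underside; a cup on it has its underside 3 mm above this origin. The three coaster centres lie 64 mm from the turntable's centre, 120 degrees apart.
- coaster_green: green round coaster, 72 mm diameter, 3 mm thick, fixed on the turntable's top, which is 152 mm above the table. Origin: centre of its underside; a cup on it has its underside 3 mm above this origin. The three coaster centres lie 64 mm from the turntable's centre, 120 degrees apart.
- jar: empty glass jar with its black screw lid on; a plain cylinder 52 mm in diameter, 72 mm tall (the top 14 mm is the lid), about 0.16 kg. Origin: centre of its underside, z up. It starts on the bare centre of the cork turntable (round, 224 mm diameter, locked so that it does not turn), with about 9 mm between it and each cup.
- drip_stand: low round chrome drip stand, fixed on the crate: a flat wire grate 110 mm in diameter whose top is 36 mm above the origin. Origin: centre of its underside, on the crate's top, 130 mm above the table.
- side_tray: empty grey enamelled square tray, 180 by 180 mm, fixed on the crate top (130 mm above the table); its floor is 5 mm above the origin, and its rim is 5 mm thick and 11 mm high above the origin. Origin: centre of its underside; x and y run along its sides. The three cups fit standing side by side. Tray and drip stand lie left and right of the turntable, either way round.
- bamboo_tong: bystander: light bamboo tong lying on the crate top near its far edge, 150 mm long, 32 mm wide, 10 mm high, loose. Origin: centre of its underside; x along its length. Not to be moved. At the other far corner of the crate top stands a small red tea tin (55 mm diameter, 62 mm tall), not part of the job.

How it is judged:
By the outcome, as a careful person would: the job done as asked, in the order asked, and still so for the second after the job is handed in, with the robot touching nothing.
It also fails if it takes over 136 s, if anything falls off the work surface, if the arm or the gripper's body presses on something with over 40 N, if the wrist force passes 120 N, or if a joint passes its speed limit or range.

## Working session

There is one attempt and no reset: what is moved stays moved. The work goes in short steps, Python scripts to look and compute and a tool call to move; the robot and the scene stay as the last step left them, time stands still between calls to the robot, and variables do not carry over. Pictures are saved under pics/ and viewed, at most 14 in all, crops included, and the job is handed in when it is done.

Besides the shell and the picture viewer there is one more tool, called after "Emit:" by a JSON object that holds its "fn" and its "kwargs". play_rows: Moves the arm, as the interface text tells. Its arguments: {"type":"object","properties":{"commands":{"type":"array","items":{"type":"array","items":{"type":"array","items":{"type":"number"}}}}},"required":["commands"]}

```bash
ls; mkdir -p pics
python3 - <<'E'
from plant import *
import cv2,json
print(get_obs(),hold_point_z)
for n in("top","scene"):
    s=snapshot(n);cv2.imwrite(f"pics/{n}0.png",s["frame"][:,:,::-1])
    print(n,s["camera_matrix"],s["dist"],s["origin"],s["attitude"])
E
```

```text
pics
{'clock': 0.0, 'joint_pos': array([-5.21916271e+01,  2.05905300e+01,  6.33217585e-01, -2.09063070e-02,
       -7.01350676e+01, -1.65073359e+01]), 'qvel': array([-0.06839597, -0.01192401, -0.08604255,  0.03294417, -0.06351446,
        0.13755219]), 'tau': array([-3.02793469e-04, -5.82718313e+01,  2.93053383e+01,  6.99729905e+00,
        6.70801266e-03, -1.37453117e-04]), 'tool_pos': array([ 0.24501021, -0.62843426,  0.2256262 ]), 'orientation': array([ 1.79905843e+02, -7.40813496e-03, -1.58706077e+02]), 'force': array([-0.04925258,  0.32217521, -0.09279694]), 'moment': array([-0.06518977, -0.02011154, -0.00504843]), 'gripper_force': 0.0, 'opening': 0.08734123253010037} 0.0188
top [[378.86719638   0.         274.76983565]
 [  0.         378.86719638 209.91439902]
 [  0.           0.           1.        ]] [-0.05934391  0.          0.          0.          0.        ] [ 0.53890077 -0.01318993  0.87113104] [-174.89746845    1.45573506  -90.99279461]
scene [[534.77469313   0.         296.52959041]
 [  0.         534.77469313 210.22858063]
 [  0.           0.           1.        ]] [-0.2041264  0.         0.         0.         0.       ] [ 0.99219294 -0.47254968  0.92148248] [-141.04078956   -0.26727078   41.17156616]
```

View pics/top0.png

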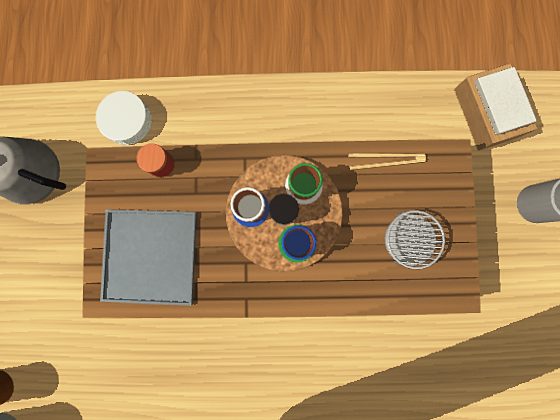

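View pics/scene0.png

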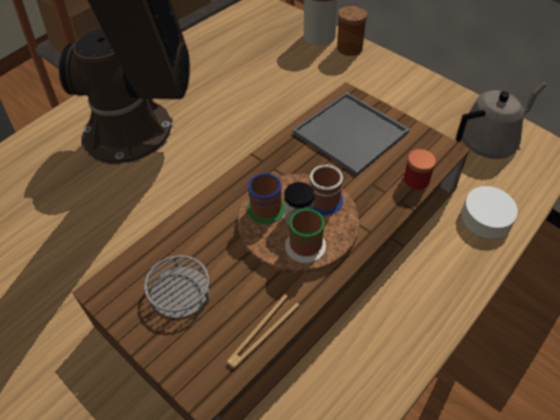

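The tray is on the left (+y) and the stand on the right. In the top view, the blue cup (~298,243) is on the green coaster, white (~250,206) is on blue, and green (~305,181) is on white. I'll enlarge for precise positions.

```bash
cat > h.py <<'E'
import numpy as np,cv2
from scipy.spatial.transform import Rotation as R
from plant import *
def pix2w(s,uv,z):
    uv=np.array(uv,float).reshape(-1,1,2)
    n=cv2.undistortPoints(uv,s["camera_matrix"],np.array(s["dist"]))[:,0]
    d=np.c_[n,np.ones(len(n))]@R.from_euler("xyz",s["attitude"],degrees=True).as_matrix().T
    o=np.array(s["origin"]);return (o+d*((z-o[2])/d[:,2])[:,None])[:,:2]
def w2pix(s,p):
    Rm=R.from_euler("xyz",s["attitude"],degrees=True).as_matrix().T
    return cv2.projectPoints(np.array(p,float).reshape(-1,1,3),cv2.Rodrigues(Rm)[0],-Rm@np.array(s["origin"]),s["camera_matrix"],np.array(s["dist"]))[0][:,0]
def crop(f,x,y,w,h,k,name):
    cv2.imwrite(name,cv2.resize(f[y:y+h,x:x+w,::-1],None,fx=k,fy=k,interpolation=cv2.INTER_CUBIC))
E
python3 - <<'E'
from h import *
f=snapshot("top")["frame"]
crop(f,215,145,140,135,4.4,"pics/c1.png")
a=f[200:310,90:205][:,:,::-1];b=f[200:280,375:460][:,:,::-1]
A=cv2.resize(a,None,fx=3.5,fy=3.5);B=cv2.resize(b,None,fx=4.5,fy=4.5)
o=np.zeros((400,800,3),np.uint8);o[:A.shape[0],:A.shape[1]]=A;o[:B.shape[0],410:410+B.shape[1]]=B
cv2.imwrite("pics/c2.png",o)
E
```

```text
(no output)
```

View pics/c1.png

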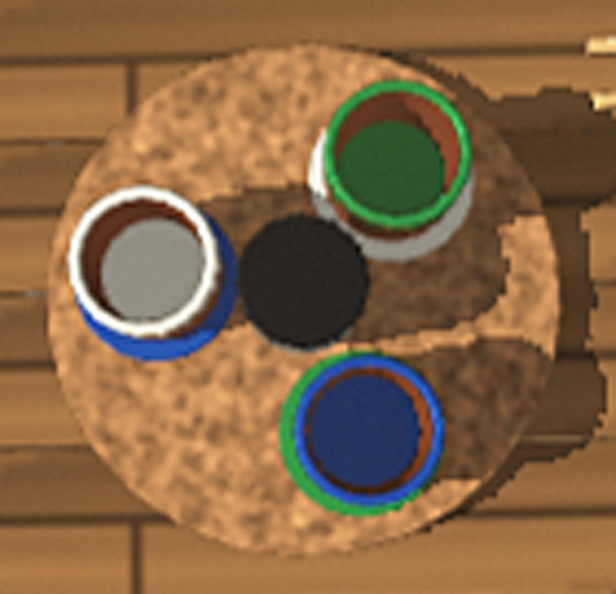

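View pics/c2.png

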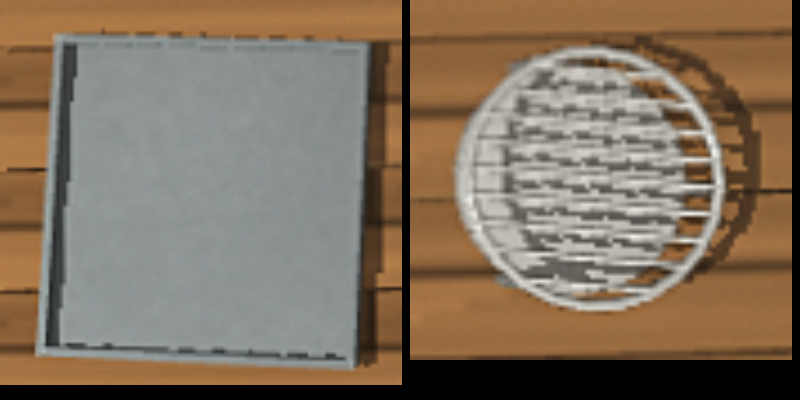

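Run:
```python
from h import *
s=snapshot("top");c=snapshot("scene")
def U(p,k,o): return np.array(p)/k+np.array(o)-.5+.5/k
k,o=4.4,(215,145)
for n,p,z in [("white",(144,261),.22),("green",(398,154),.22),("blue",(368.5,428.5),.22),("jar",(303,281),.224),("table",(303,298.5),.152)]:
    print(n,pix2w(s,U(p,k,o),z)[0].round(4))
print("stand",pix2w(s,U((181,179.5),4.5,(375,200)),.166)[0].round(4),pix2w(s,U([(48,179.5),(314,179.5)],4.5,(375,200)),.166))
t=pix2w(s,U([(55,36),(370,42),(356,367),(38,355)],3.5,(90,200)),.141);print("tray",t.round(4),t.mean(0),np.linalg.norm(np.diff(t,axis=0),axis=1))
# coasters via top colors
f=cv2.cvtColor(c["frame"],cv2.COLOR_RGB2HSV)
f=c["frame"][150:320,130:380];cv2.imwrite("pics/s1.png",cv2.resize(f[:,:,::-1],None,fx=3.2,fy=3.2,interpolation=cv2.INTER_CUBIC))
```

```text
white [0.6087 0.0497]
green [ 0.6491 -0.0512]
blue [ 0.5414 -0.0371]
jar [ 0.5992 -0.0127]
table [ 0.5983 -0.0125]
stand [ 0.542  -0.2552] [[ 0.54315202 -0.20016474]
 [ 0.54081579 -0.31065999]]
tray [[0.611  0.3401]
 [0.6041 0.1592]
 [0.4256 0.1672]
 [0.4328 0.347 ]] [0.51836298 0.25336588] [0.18102861 0.17864454 0.17985581]
```

View pics/s1.png

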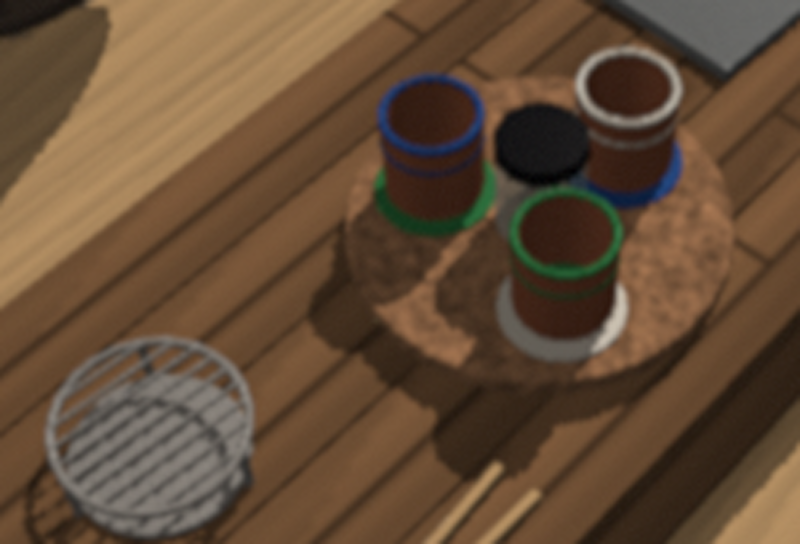

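Blue cup first. Every cup gets a tangential grasp, which keeps the fingers clear of the jar.

```bash
cat >> h.py <<'E'
def go(*T):
    "rows (cm, deg) from the present pose to each world target (x,y,z,yaw)"
    o=get_obs();p=o["tool_pos"];Rm=R.from_euler("xyz",o["orientation"],degrees=True)
    # keep vertical reference: use ideal tool-down with present yaw
    yaw=o["orientation"][2];Q=R.from_euler("xyz",[180,0,yaw],degrees=True)
    print("now",p.round(4),o["orientation"].round(2),"j6",o["joint_pos"][5].round(1),"t",o["clock"])
    for x,y,z,w in T: print((Q.inv().apply(np.array([x,y,z])-p)*100).round(2),"az",round((yaw-w+180)%360-180,1))
C=np.array([.5985,-.0126]);TR=np.array([.5184,.2534]);u=np.array([.0386,.9992]);v=np.array([.9992,-.0386])
S1,S2,S3=TR-.046*v+.048*u,TR-.046*v-.048*u,TR+.046*v
CO={n:C+.064*np.array([np.cos(np.radians(a)),np.sin(np.radians(a))]) for n,a in dict(blue=82.2,white=-37.8,green=-157.8).items()}
ST=np.array([.542,-.2552])
E
python3 -c "
from h import *
go((.245,-.629,.32,-157.8),(.5405,-.037,.32,-157.8),(.5405,-.037,.181,-157.8));print(S1,S2,S3,CO)"
```

```text
now [ 0.2451 -0.6287  0.2261] [ 1.7996e+02 -1.0000e-02 -1.5870e+02] j6 -16.5 t 0.25
[ 0.02 -0.02 -9.39] az -0.9
[-49.01  44.4   -9.39] az -0.9
[-49.01  44.4    4.51] az -0.9
[0.4742896 0.3031372] [0.470584 0.207214] [0.5643632 0.2516244] {'blue': array([0.6071858 , 0.05080786]), 'white': array([ 0.64906992, -0.05182605]), 'green': array([ 0.53924428, -0.03678181])}
```

Emit:
{"fn": "play_rows", "kwargs": {"commands": [[[0,0,-4,0,0,-0.9,1],[0,0,-8,0,0,-0.9,1],[-3,2.7,-9.4,0,0,-0.9,1],[-49,44.4,-9.4,0,0,-0.9,1],[-49,44.4,-9.4,0,0,-0.9,1],[-49,44.4,-9.4,0,0,-0.9,1],[-49,44.4,-9.4,0,0,-0.9,1],[-49,44.4,-9.4,0,0,-0.9,1],[-49,44.4,-9.4,0,0,-0.9,1],[-49,44.4,-9.4,0,0,-0.9,1],[-49,44.4,-9.4,0,0,-0.9,1],[-49,44.4,-9.4,0,0,-0.9,1],[-49,44.4,-9.4,0,0,-0.9,1],[-49,44.4,-9.4,0,0,-0.9,1],[-49,44.4,-9.4,0,0,-0.9,1],[-49,44.4,-9.4,0,0,-0.9,1],[-49,44.4,-9.4,0,0,-0.9,1],[-49,44.4,-9.4,0,0,-0.9,1],[-49,44.4,-9.4,0,0,-0.9,1],[-49,44.4,-9.4,0,0,-0.9,1]]]}}

```text
clock: 1.92
tool_pos: [0.5409, -0.0353, 0.3199]
orientation: [180.0, -0.1, -157.6]
force: [-1.1, -0.7, -0.3]
opening: 0.0872
gripper_force: 0.0
```

```bash
python3 -c "
from h import *
go((.5405,-.037,.32,-157.8),(.5405,-.037,.181,-157.8))
s=snapshot('wrist');cv2.imwrite('pics/w1.png',s['frame'][:,:,::-1]);print(s['origin'],s['attitude'])
print(w2pix(s,[(.5405,-.037,.22),(.5992,-.0127,.224)]))"
```

```text
now [ 0.5409 -0.0353  0.3199] [ 1.7998e+02 -7.0000e-02 -1.5762e+02] j6 -84.6 t 1.9167
[ 0.1  -0.14 -0.01] az 0.2
[ 0.1  -0.14 13.89] az 0.2
[ 0.47610801 -0.06150685  0.47828755] [1.64871183e+02 5.37826748e-02 1.12388829e+02]
[[277.76357124 207.77856375]
 [277.95725505 272.48495782]]
```

View pics/w1.png

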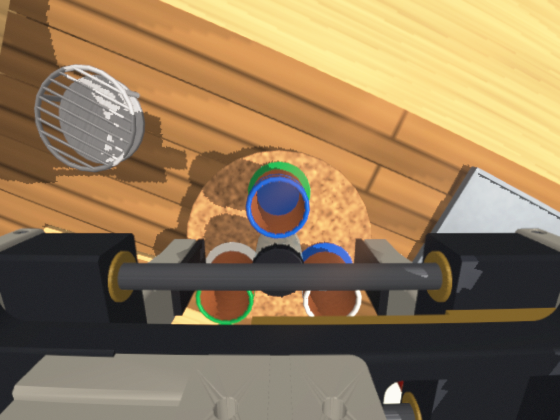

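The blue rim is centred at (278,207), 1 px from the prediction. I'll descend and close.

Emit:
{"fn": "play_rows", "kwargs": {"commands": [[[0.1,-0.1,3,0,0,0.2,1],[0.1,-0.1,6,0,0,0.2,1],[0.1,-0.1,9,0,0,0.2,1],[0.1,-0.1,12,0,0,0.2,1],[0.1,-0.1,13.9,0,0,0.2,1],[0.1,-0.1,13.9,0,0,0.2,1],[0.1,-0.1,13.9,0,0,0.2,0.5],[0.1,-0.1,13.9,0,0,0.2,0.3],[0.1,-0.1,13.9,0,0,0.2,0.3],[0.1,-0.1,13.9,0,0,0.2,0.3],[0.1,-0.1,13.9,0,0,0.2,0.3],[0.1,-0.1,13.9,0,0,0.2,0.3]]]}}

```text
clock: 2.97
tool_pos: [0.5404, -0.0383, 0.1826]
orientation: [-180.0, 0.1, -158.0]
force: [-0.9, 1.2, 5.0]
opening: 0.0577
gripper_force: 30.0
```

```bash
python3 -c "
from h import *
o=get_obs();print(o['joint_pos'],o['opening'],o['gripper_force'],o['force'])
go((.5405,-.037,.181,-157.8),(.5405,-.037,.30,-157.8),(*S1,.30,-92.2),(*S1,.163,-92.2))"
```

```text
[ 1.66808691e+01  9.93701862e+00 -1.99072880e+01  6.27387143e-03
 -6.00487338e+01 -8.46738199e+01] 0.05766252447896687 30.000389702618122 [-0.94221685  1.21982604  4.9650147 ]
now [ 0.5404 -0.0383  0.1826] [-1.7998e+02  1.1000e-01 -1.5799e+02] j6 -84.7 t 2.9667
[-0.06  0.12  0.16] az -0.2
[ -0.06   0.12 -11.74] az -0.2
[ -6.67  34.14 -11.74] az -65.8
[-6.67 34.14  1.96] az -65.8
```

Emit:
{"fn": "play_rows", "kwargs": {"commands": [[[0,0,-2,0,0,0,0.3],[0,0,-5,0,0,0,0.3],[0,0,-8.5,0,0,0,0.3],[0,0,-11.7,0,0,0,0.3],[-0.4,2,-11.7,0,0,-4,0.3],[-1,5,-11.7,0,0,-10,0.3],[-1.7,8.6,-11.7,0,0,-16.6,0.3],[-2.4,12.2,-11.7,0,0,-23.4,0.3],[-3.1,15.8,-11.7,0,0,-30.2,0.3],[-3.8,19.4,-11.7,0,0,-37,0.3],[-4.5,23,-11.7,0,0,-43.8,0.3],[-5.2,26.6,-11.7,0,0,-50.6,0.3],[-5.9,30,-11.7,0,0,-57.4,0.3],[-6.4,32.7,-11.7,0,0,-63,0.3],[-6.7,34.1,-11.7,0,0,-65.8,0.3],[-6.7,34.1,-11.7,0,0,-65.8,0.3],[-6.7,34.1,-11.7,0,0,-65.8,0.3],[-6.7,34.1,-11.7,0,0,-65.8,0.3]]]}}

```text
clock: 4.47
tool_pos: [0.4741, 0.3023, 0.2985]
orientation: [180.0, -0.0, -92.3]
force: [-0.6, -0.3, -1.0]
opening: 0.058
gripper_force: 30.0
```

```bash
python3 -c "
from h import *
go((*S1,.163,-92.2))"
```

```text
now [0.4741 0.3023 0.2985] [ 1.7998e+02 -2.0000e-02 -9.2260e+01] j6 -54.7 t 4.4667
[-0.08 -0.02 13.55] az -0.1
```

Emit:
{"fn": "play_rows", "kwargs": {"commands": [[[-0.1,0,3.5,0,0,0,0.3],[-0.1,0,7,0,0,0,0.3],[-0.1,0,10,0,0,0,0.3],[-0.1,0,12,0,0,0,0.3],[-0.1,0,13,0,0,0,0.3],[-0.1,0,13.5,0,0,0,0.3],[-0.1,0,13.6,0,0,0,0.3],[-0.1,0,13.6,0,0,0,0.3],[-0.1,0,13.6,0,0,0,0.7],[-0.1,0,13.6,0,0,0,1],[-0.1,0,13.6,0,0,0,1],[-0.1,0,13.6,0,0,0,1],[-0.1,0,11,0,0,0,1],[-0.1,0,7,0,0,0,1],[-0.1,0,3,0,0,0,1],[-0.1,0,0,0,0,0,1],[-0.1,0,0,0,0,0,1]]]}}

```text
clock: 5.88
tool_pos: [0.4768, 0.3054, 0.3064]
orientation: [-179.5, 0.4, -92.2]
force: [0.6, -0.3, 1.0]
opening: 0.0878
gripper_force: 0.0
```

```bash
python3 -c "
from h import *
go((.608,.0502,.30,-97.8))
s=snapshot('top');crop(s['frame'],85,145,270,170,2.9,'pics/t1.png')"
```

```text
now [0.4768 0.3054 0.3064] [-179.51    0.43  -92.15] j6 -54.7 t 5.8833
[ 25.01 -14.07   0.64] az 5.6
```

View pics/t1.png

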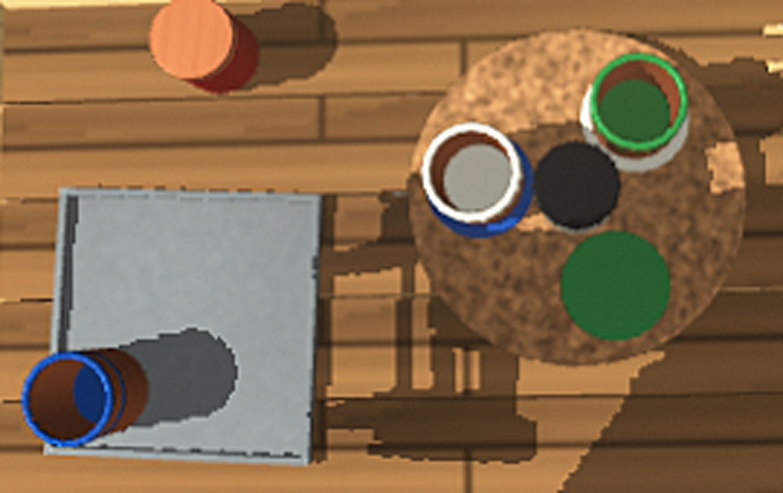

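```bash
python3 -c "
from h import *
s=snapshot('top')
k,o=2.9,np.array((85,145))
U=lambda p:np.array(p)/k+o-.5+.5/k
print('rim',pix2w(s,U((67,398)),.2),S1,'green coaster',pix2w(s,U((615.5,286)),.155),CO['green'])
go((.608,.0502,.30,-97.8),(.608,.0502,.181,-97.8))"
```

```text
rim [[0.47534404 0.30469879]] [0.4742896 0.3031372] green coaster [[ 0.53929726 -0.03668894]] [ 0.53924428 -0.03678181]
now [0.4746 0.3043 0.3003] [-1.7988e+02  1.7000e-01 -9.2200e+01] j6 -54.7 t 5.9833
[ 24.88 -14.3    0.03] az 5.6
[ 24.88 -14.3   11.93] az 5.6
```

Emit:
{"fn": "play_rows", "kwargs": {"commands": [[[3,-1.7,0,0,0,1,1],[6.5,-3.7,0,0,0,2,1],[10,-5.8,0,0,0,3,1],[13.5,-7.8,0,0,0,4,1],[17,-9.8,0,0,0,5,1],[20,-11.6,0,0,0,5.6,1],[23,-13.3,0,0,0,5.6,1],[24.8,-14.4,0,0,0,5.6,1],[24.8,-14.4,0,0,0,5.6,1],[24.8,-14.4,0,0,0,5.6,1],[24.8,-14.4,2,0,0,5.6,1],[24.8,-14.4,5,0,0,5.6,1],[24.8,-14.4,8,0,0,5.6,1],[24.8,-14.4,10.5,0,0,5.6,1],[24.8,-14.4,11.8,0,0,5.6,1],[24.8,-14.4,11.8,0,0,5.6,1],[24.8,-14.4,11.8,0,0,5.6,1],[24.8,-14.4,11.8,0,0,5.6,1]]]}}

```text
clock: 7.48
tool_pos: [0.6091, 0.0511, 0.1816]
orientation: [-179.9, 0.0, -97.7]
force: [0.4, -0.3, 0.9]
opening: 0.0877
gripper_force: 0.0
```

```bash
python3 -c "
from h import *
go((.608,.0502,.181,-97.8),(.608,.0502,.30,-97.8),(*S2,.30,-92.2))"
```

```text
now [0.6091 0.0511 0.1816] [-1.7993e+02  2.0000e-02 -9.7740e+01] j6 -30.9 t 7.4833
[0.11 0.1  0.06] az 0.1
[  0.11   0.1  -11.84] az 0.1
[-13.6   15.83 -11.84] az -5.5
```

Emit:
{"fn": "play_rows", "kwargs": {"commands": [[[0.1,0,0,0,0,0,0.5],[0.1,0,0,0,0,0,0.3],[0.1,0,0,0,0,0,0.3],[0.1,0,0,0,0,0,0.3],[0.1,0,0,0,0,0,0.3],[0.1,0,-1,0,0,0,0.3],[0.1,0,-4,0,0,0,0.3],[0.1,0,-7.5,0,0,0,0.3],[0.1,0,-10.5,0,0,0,0.3],[0.1,0,-11.8,0,0,0,0.3],[-1.5,2,-11.8,0,0,-1,0.3],[-3.8,4.6,-11.8,0,0,-2,0.3],[-6.1,7.2,-11.8,0,0,-3,0.3],[-8.4,9.8,-11.8,0,0,-4,0.3],[-10.7,12.4,-11.8,0,0,-5,0.3],[-12.6,14.7,-11.8,0,0,-5.5,0.3],[-13.6,15.8,-11.8,0,0,-5.5,0.3],[-13.6,15.8,-11.8,0,0,-5.5,0.3],[-13.6,15.8,-11.8,0,0,-5.5,0.3],[-13.6,15.8,-11.8,0,0,-5.5,0.3]]]}}

```text
clock: 9.15
tool_pos: [0.4707, 0.2064, 0.299]
orientation: [-180.0, 0.0, -92.3]
force: [-0.0, -0.4, -1.9]
opening: 0.0576
gripper_force: 30.0
```

```bash
python3 -c "
from h import *
print(get_obs()['opening']);go((*S2,.162,-92.2))"
```

```text
0.05762630603432184
now [0.4707 0.2064 0.299 ] [-1.7998e+02  1.0000e-02 -9.2280e+01] j6 -47.9 t 9.15
[-8.00e-02  1.00e-02  1.37e+01] az -0.1
```

Emit:
{"fn": "play_rows", "kwargs": {"commands": [[[-0.1,0,3.5,0,0,0,0.3],[-0.1,0,7,0,0,0,0.3],[-0.1,0,10,0,0,0,0.3],[-0.1,0,12,0,0,0,0.3],[-0.1,0,13.2,0,0,0,0.3],[-0.1,0,13.6,0,0,0,0.3],[-0.1,0,13.7,0,0,0,0.3],[-0.1,0,13.7,0,0,0,0.3],[-0.1,0,13.7,0,0,0,0.7],[-0.1,0,13.7,0,0,0,1],[-0.1,0,13.7,0,0,0,1],[-0.1,0,13.7,0,0,0,1],[-0.1,0,11.5,0,0,0,1],[-0.1,0,8,0,0,0,1],[-0.1,0,4,0,0,0,1],[-0.1,0,1,0,0,0,1],[-0.1,0,0,0,0,0,1],[-0.1,0,0,0,0,0,1],[-0.1,0,0,0,0,0,1]]]}}

```text
clock: 10.73
tool_pos: [0.4705, 0.2078, 0.2988]
orientation: [-180.0, 0.1, -92.3]
force: [-0.1, 0.4, -0.6]
opening: 0.0872
gripper_force: 0.0
```

```bash
python3 -c "
from h import *
go((.649,-.0513,.30,-37.8),(.649,-.0513,.181,-37.8))"
```

```text
now [0.4705 0.2078 0.2988] [-1.7997e+02  7.0000e-02 -9.2300e+01] j6 -48.0 t 10.7333
[ 25.17 -18.88  -0.12] az -54.5
[ 25.17 -18.88  11.78] az -54.5
```

Emit:
{"fn": "play_rows", "kwargs": {"commands": [[[2.5,-1.9,0,0,0,-5.5,1],[5,-3.8,0,0,0,-11,1],[7.5,-5.7,0,0,0,-16.5,1],[10,-7.6,0,0,0,-22,1],[12.5,-9.5,0,0,0,-27.5,1],[15,-11.4,0,0,0,-33,1],[17.5,-13.3,0,0,0,-38.5,1],[20,-15.1,0,0,0,-44,1],[22.5,-17,0,0,0,-49.5,1],[24.5,-18.4,0,0,0,-53.5,1],[25.2,-18.9,0,0,0,-54.5,1],[25.2,-18.9,0,0,0,-54.5,1],[25.2,-18.9,1,0,0,-54.5,1],[25.2,-18.9,4,0,0,-54.5,1],[25.2,-18.9,7,0,0,-54.5,1],[25.2,-18.9,10,0,0,-54.5,1],[25.2,-18.9,11.8,0,0,-54.5,1],[25.2,-18.9,11.8,0,0,-54.5,1],[25.2,-18.9,11.8,0,0,-54.5,1],[25.2,-18.9,11.8,0,0,-54.5,1]]]}}

```text
clock: 12.4
tool_pos: [0.6498, -0.0512, 0.1817]
orientation: [-180.0, -0.1, -37.8]
force: [0.0, -0.1, 1.4]
opening: 0.0876
gripper_force: 0.0
```

```bash
python3 -c "
from h import *
print(get_obs()['force']);go((.649,-.0513,.181,-37.8),(*S3,.30,-92.2))"
```

```text
[ 0.03146701 -0.09648161  1.36336031]
now [ 0.6498 -0.0512  0.1817] [-1.7996e+02 -7.0000e-02 -3.7750e+01] j6 39.6 t 12.4
[-0.06  0.06  0.07] az 0.0
[-25.3  -18.71 -11.83] az 54.4
```

Emit:
{"fn": "play_rows", "kwargs": {"commands": [[[0,0,0,0,0,0,0.5],[0,0,0,0,0,0,0.3],[0,0,0,0,0,0,0.3],[0,0,0,0,0,0,0.3],[0,0,0,0,0,0,0.3],[0,0,-1,0,0,0,0.3],[0,0,-4,0,0,0,0.3],[0,0,-7.5,0,0,0,0.3],[0,0,-10.5,0,0,0,0.3],[-1,-0.7,-11.8,0,0,2,0.3],[-3,-2.2,-11.8,0,0,7,0.3],[-5.7,-4.2,-11.8,0,0,13,0.3],[-8.5,-6.3,-11.8,0,0,19,0.3],[-11.3,-8.4,-11.8,0,0,25,0.3],[-14.1,-10.4,-11.8,0,0,31,0.3],[-16.9,-12.5,-11.8,0,0,37,0.3],[-19.7,-14.6,-11.8,0,0,43,0.3],[-22.5,-16.6,-11.8,0,0,49,0.3],[-24.5,-18.1,-11.8,0,0,53,0.3],[-25.3,-18.7,-11.8,0,0,54.4,0.3]]]}}

```text
clock: 14.07
tool_pos: [0.5629, 0.2541, 0.2989]
orientation: [180.0, 0.0, -92.3]
force: [0.0, -0.6, -1.2]
opening: 0.0564
gripper_force: 30.0
```

Emit:
{"fn": "play_rows", "kwargs": {"commands": [[[0,0,0,0,0,0,0.3],[0,0,0,0,0,0,0.3],[0,0,0,0,0,0,0.3]]]}}

```text
clock: 14.32
tool_pos: [0.5641, 0.2505, 0.2988]
orientation: [180.0, -0.0, -92.2]
force: [-0.4, 0.5, -0.4]
opening: 0.0559
gripper_force: 30.0
```

```bash
python3 -c "
from h import *
o=get_obs();print(o['opening'],o['gripper_force']);go((*S3,.162,-92.2))"
```

```text
0.055872385655056686 29.99374783190433
now [0.5641 0.2505 0.2988] [ 1.800e+02 -1.000e-02 -9.216e+01] j6 -44.2 t 14.3167
[-0.11 -0.02 13.68] az 0.0
```

The opening of 55.9 mm is smaller than before, so I'll look before placing.

```bash
python3 -c "
from h import *
s=snapshot('scene');cv2.imwrite('pics/s2.png',cv2.resize(s['frame'][40:320,150:510,::-1],None,fx=2,fy=2))
print(get_obs()['opening'])"
```

```text
0.056072937692042454
```

View pics/s2.png

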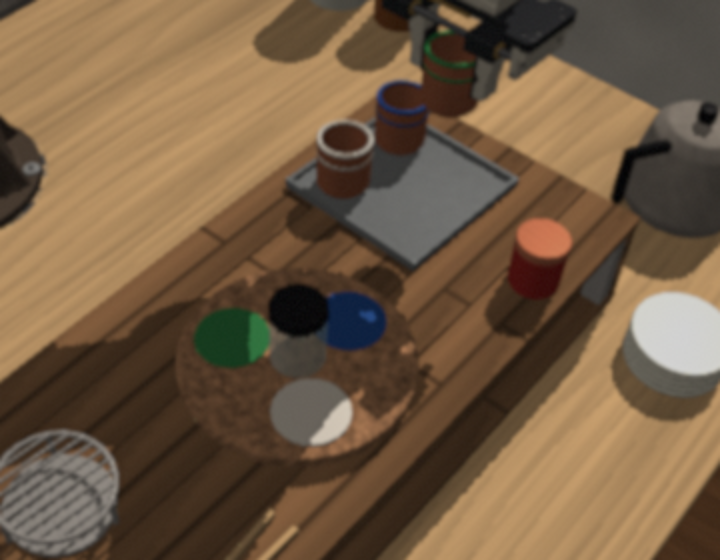

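The green cup (~450,70) hangs upright in the grip; white (~345,160) and blue (~402,118) stand on the tray. Lowering now.

Emit:
{"fn": "play_rows", "kwargs": {"commands": [[[-0.1,0,3.5,0,0,0,0.3],[-0.1,0,7,0,0,0,0.3],[-0.1,0,10,0,0,0,0.3],[-0.1,0,12,0,0,0,0.3],[-0.1,0,13,0,0,0,0.3],[-0.1,0,13.4,0,0,0,0.3],[-0.1,0,13.6,0,0,0,0.3],[-0.1,0,13.7,0,0,0,0.3],[-0.1,0,13.7,0,0,0,0.3]]]}}

```text
clock: 15.12
tool_pos: [0.5649, 0.2523, 0.1631]
orientation: [-179.9, 0.1, -92.2]
force: [0.1, 0.6, -1.8]
opening: 0.0562
gripper_force: 30.0
```

Emit:
{"fn": "play_rows", "kwargs": {"commands": [[[0,0,0,0,0,0,0.7],[0,0,0,0,0,0,1],[0,0,0,0,0,0,1],[0,0,0,0,0,0,1],[0,0,-2,0,0,0,1],[0,0,-5.5,0,0,0,1],[0,0,-9,0,0,0,1],[0,0,-12,0,0,0,1],[0,0,-13.7,0,0,0,1],[0,0,-13.7,0,0,0,1],[0,0,-13.7,0,0,0,1],[0,0,-13.7,0,0,0,1]]]}}

```text
clock: 16.12
tool_pos: [0.5636, 0.2519, 0.2978]
orientation: [179.9, -0.0, -92.2]
force: [0.7, -0.4, -0.9]
opening: 0.0879
gripper_force: 0.0
```

```bash
python3 -c "
from h import *
go((.599,-.0126,.32,-92.2),(.599,-.0126,.188,-92.2))
s=snapshot('top');crop(s['frame'],85,145,270,170,2.9,'pics/t2.png')"
```

```text
now [0.5636 0.2519 0.2978] [ 1.7994e+02 -2.0000e-02 -9.2200e+01] j6 -44.4 t 16.1167
[26.3  -4.55 -2.22] az -0.0
[26.3  -4.55 10.98] az -0.0
```

View pics/t2.png

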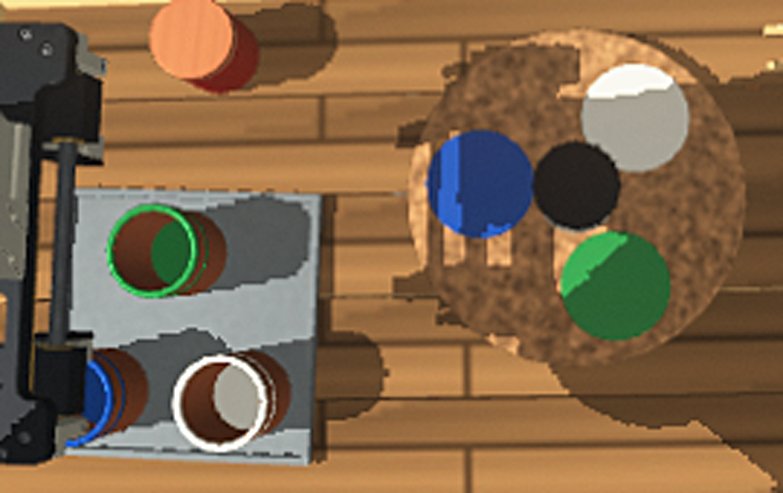

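All three cups stand on the tray: green (154,251), white (221,402), blue (~67,398). The coasters show blue at (480,184), white at (635,117) and green at (615,286); the jar lid is at (577,186). The jar is next.

```bash
python3 -c "
from h import *
s=snapshot('top')
k,o=2.9,np.array((85,145))
U=lambda p:np.array(p)/k+o-.5+.5/k
print('cups g,w,b',pix2w(s,U([(154,251),(221,402),(67,398)]),.2).round(4).tolist(),'coasters',pix2w(s,U([(480,184),(635,117),(615.5,286)]),.155).round(4).tolist(),'jar',pix2w(s,U((577,185.5)),.224))
print(CO);go((.599,-.0126,.32,-92.2),(.599,-.0126,.174,-92.2))"
```

```text
cups g,w,b [[0.5654, 0.2503], [0.4723, 0.2073], [0.4753, 0.3047]] coasters [[0.6075, 0.0506], [0.6498, -0.052], [0.5393, -0.0367]] jar [[ 0.5988788  -0.01299707]]
{'blue': array([0.6071858 , 0.05080786]), 'white': array([ 0.64906992, -0.05182605]), 'green': array([ 0.53924428, -0.03678181])}
now [0.5636 0.2518 0.2972] [ 1.799e+02 -8.000e-02 -9.220e+01] j6 -44.4 t 16.2167
[26.28 -4.56 -2.28] az 0.0
[26.28 -4.56 12.32] az 0.0
```

Emit:
{"fn": "play_rows", "kwargs": {"commands": [[[2,-0.4,-1,0,0,0,1],[5.5,-1,-2,0,0,0,1],[9,-1.6,-2,0,0,0,1],[12.5,-2.2,-2,0,0,0,1],[16,-2.8,-2,0,0,0,1],[19.5,-3.4,-2,0,0,0,1],[23,-4,-2,0,0,0,1],[25.3,-4.4,-2,0,0,0,1],[26.3,-4.5,-2,0,0,0,1],[26.3,-4.5,-2,0,0,0,1],[26.3,-4.5,-1,0,0,0,1],[26.3,-4.5,2,0,0,0,1],[26.3,-4.5,5,0,0,0,1],[26.3,-4.5,8,0,0,0,1],[26.3,-4.5,11,0,0,0,1],[26.3,-4.5,12.4,0,0,0,1],[26.3,-4.5,12.4,0,0,0,1],[26.3,-4.5,12.4,0,0,0,1],[26.3,-4.5,12.4,0,0,0,1]]]}}

```text
clock: 17.8
tool_pos: [0.5997, -0.0116, 0.1755]
orientation: [-179.9, -0.0, -92.1]
force: [1.2, -0.6, 0.6]
opening: 0.088
gripper_force: 0.0
```

```bash
python3 -c "
from h import *
go((.599,-.0126,.174,-92.2),(*ST,.30,-92.2))"
```

```text
now [ 0.5997 -0.0116  0.1755] [-179.92   -0.    -92.12] j6 -19.7 t 17.8
[0.1  0.06 0.15] az 0.1
[ 24.56   4.86 -12.45] az 0.1
```

Emit:
{"fn": "play_rows", "kwargs": {"commands": [[[0.1,0,0,0,0,0,0.5],[0.1,0,0,0,0,0,0.2],[0.1,0,0,0,0,0,0.2],[0.1,0,0,0,0,0,0.2],[0.1,0,0,0,0,0,0.2],[0.1,0,-1,0,0,0,0.2],[0.1,0,-4,0,0,0,0.2],[0.1,0,-7.5,0,0,0,0.2],[0.1,0,-10.5,0,0,0,0.2],[2,0.3,-12.4,0,0,0,0.2],[5,0.9,-12.4,0,0,0,0.2],[8.5,1.6,-12.4,0,0,0,0.2],[12,2.3,-12.4,0,0,0,0.2],[15.5,3,-12.4,0,0,0,0.2],[19,3.7,-12.4,0,0,0,0.2],[22,4.3,-12.4,0,0,0,0.2],[24,4.7,-12.4,0,0,0,0.2],[24.6,4.9,-12.4,0,0,0,0.2],[24.6,4.9,-12.4,0,0,0,0.2],[24.6,4.9,-12.4,0,0,0,0.2]]]}}

```text
clock: 19.47
tool_pos: [0.5404, -0.2563, 0.2988]
orientation: [-180.0, 0.0, -92.3]
force: [-0.3, 0.3, -1.7]
opening: 0.0523
gripper_force: 30.0
```

Emit:
{"fn": "play_rows", "kwargs": {"commands": [[[0,0,0,0,0,0,0.2],[0,0,2,0,0,0,0.2],[0,0,5,0,0,0,0.2],[0,0,7,0,0,0,0.2],[0,0,7,0,0,0,0.2],[0,0,7,0,0,0,0.2]]]}}

```text
clock: 19.97
tool_pos: [0.5406, -0.2555, 0.2283]
orientation: [179.9, -0.0, -92.1]
force: [-1.5, -0.5, -0.3]
opening: 0.0515
gripper_force: 30.0
```

```bash
python3 -c "
from h import *
o=get_obs();print(o['opening'],o['gripper_force']);go((*ST,.189,-92.2))"
```

```text
0.05152327366931555 29.99642640352249
now [ 0.5406 -0.2555  0.2283] [ 1.7988e+02 -1.0000e-02 -9.2100e+01] j6 4.5 t 19.9667
[-0.03 -0.14  3.93] az 0.1
```

Emit:
{"fn": "play_rows", "kwargs": {"commands": [[[0,-0.1,1.5,0,0,0,0.2],[0,-0.1,2.8,0,0,0,0.2],[0,-0.1,3.4,0,0,0,0.2],[0,-0.1,3.7,0,0,0,0.2],[0,-0.1,3.8,0,0,0,0.2],[0,-0.1,3.9,0,0,0,0.2],[0,-0.1,3.9,0,0,0,0.2],[0,-0.1,3.9,0,0,0,0.2]]]}}

```text
clock: 20.63
tool_pos: [0.5431, -0.2564, 0.1972]
orientation: [-179.7, -0.1, -92.1]
force: [-11.2, 11.3, 31.5]
opening: 0.0518
gripper_force: 30.0
```

Contact came 8 mm early, so I'm backing off to look.

Emit:
{"fn": "play_rows", "kwargs": {"commands": [[[0,0,-0.8,0,0,0,0.2],[0,0,-1.5,0,0,0,0.2],[0,0,-1.5,0,0,0,0.2],[0,0,-1.5,0,0,0,0.2]]]}}

```text
clock: 20.97
tool_pos: [0.5423, -0.2565, 0.2055]
orientation: [-179.9, -0.0, -92.2]
force: [-0.1, 0.5, -3.1]
opening: 0.052
gripper_force: 30.0
```

```bash
python3 -c "
from h import *
o=get_obs();print(o['force'],o['tool_pos'],o['opening'])
s=snapshot('scene');p=o['tool_pos'];print(w2pix(s,[(p[0],p[1],p[2]-.0235),(p[0],p[1],p[2]+.0485),(.542,-.2552,.166)]))
t=snapshot('top');a=cv2.resize(s['frame'][180:330,120:260,::-1],None,fx=3.9,fy=3.9);b=cv2.resize(t['frame'][180:290,370:430,::-1],None,fx=4,fy=4)
O=np.zeros((590,800,3),np.uint8);O[:a.shape[0],:a.shape[1]]=a[:590];O[:b.shape[0],550:550+b.shape[1]]=b
cv2.imwrite('pics/s3.png',O)"
```

```text
[-0.14328417  0.49255963 -3.07586186] [ 0.54225578 -0.25646477  0.20547755] 0.05202760789645389
[[174.39484279 275.9702895 ]
 [166.08324972 250.96817224]
 [176.57422346 280.50324488]]
```

View pics/s3.png

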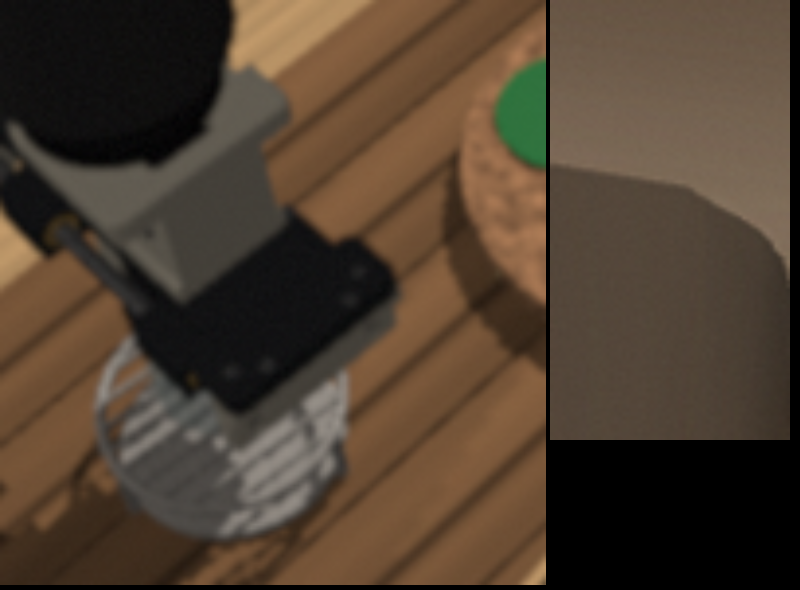

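The gripper covers the jar in this view (fingers near (270,420)). I'll check the jar's height in the grip with the wrist camera.

```bash
python3 -c "
from h import *
o=get_obs();p=o['tool_pos'];s=snapshot('wrist')
th=np.linspace(0,2*np.pi,40,endpoint=False);f=s['frame'].copy()
print(w2pix(s,[(p[0],p[1],p[2]+.0485),(p[0],p[1],p[2]-.0235),(.542,-.2552,.166)]).round(0).tolist())
o2=cv2.resize(f[100:400,100:460,::-1],None,fx=2,fy=2)
for dz,c in((.0485,(0,0,255)),(-.0235,(0,255,255))):
    for q in w2pix(s,np.c_[p[0]+.026*np.cos(th),p[1]+.026*np.sin(th),np.full(40,p[2]+dz)]): cv2.circle(o2,tuple(int(a) for a in (q-[100,100])*2),1,c,-1)
for q in w2pix(s,np.c_[.542+.055*np.cos(th),-.2552+.055*np.sin(th),np.full(40,.166)]): cv2.circle(o2,tuple(int(a) for a in (q-[100,100])*2),1,(255,0,0),-1)
cv2.imwrite('pics/w3.png',o2)"
```

```text
[[280.0, 299.0], [280.0, 239.0], [279.0, 233.0]]
```

View pics/w3.png

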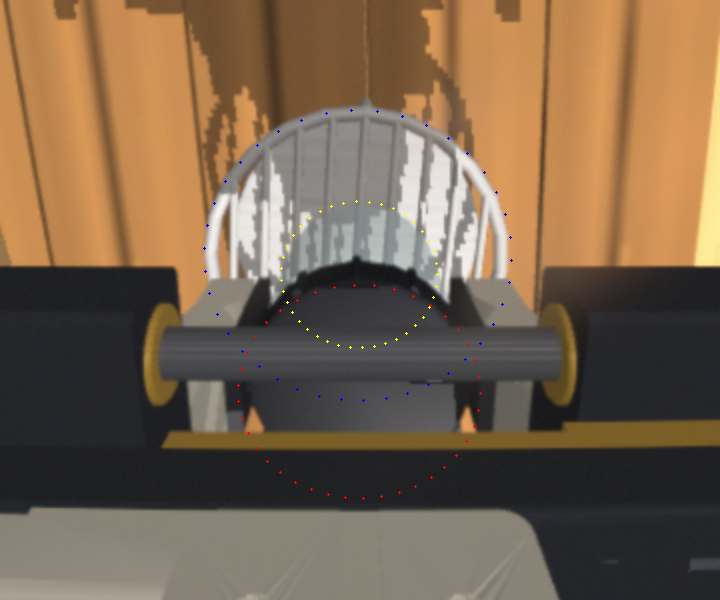

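```bash
python3 -c "
from h import *
o=get_obs();p=o['tool_pos'];s=snapshot('wrist');a=np.array(s['origin']);d=a[:2]-p[:2];d/=np.linalg.norm(d)
for b in(.016,.0235,.031):
    q=[(*(p[:2]+.026*d),p[2]-b+h) for h in(0,.058,.072)]
    print(b,w2pix(s,q).round(1).tolist())
print(w2pix(s,[(.542+.055*d[0],-.2552+.055*d[1],.166)]),p,a)
g=cv2.cvtColor(s['frame'],cv2.COLOR_RGB2GRAY)
for c in(268,288,293): print(c,g[190:262,c].tolist())
"
```

```text
0.016 [[279.7, 203.5], [279.7, 236.7], [279.8, 249.8]]
0.0235 [[279.7, 200.7], [279.7, 230.8], [279.8, 242.4]]
0.031 [[279.7, 198.1], [279.7, 225.6], [279.7, 235.9]]
[[278.69643348 155.15777129]] [ 0.54134037 -0.25643603  0.20391428] [ 0.53878269 -0.32610387  0.36218907]
268 [138, 139, 138, 138, 139, 138, 138, 138, 139, 137, 134, 132, 134, 136, 132, 131, 129, 131, 130, 130, 131, 131, 135, 138, 141, 159, 167, 166, 147, 134, 133, 133, 134, 133, 134, 137, 140, 140, 140, 141, 138, 105, 60, 29, 23, 25, 24, 22, 23, 26, 25, 30, 31, 35, 44, 51, 49, 50, 50, 51, 52, 53, 54, 54, 54, 53, 53, 58, 56, 56, 56, 58]
288 [138, 138, 137, 138, 139, 137, 136, 137, 137, 139, 138, 136, 133, 134, 137, 142, 144, 145, 169, 179, 179, 181, 183, 185, 185, 184, 183, 182, 182, 186, 185, 187, 185, 187, 188, 189, 189, 191, 192, 195, 189, 119, 44, 22, 24, 24, 23, 22, 25, 25, 27, 33, 34, 46, 50, 53, 53, 56, 55, 56, 55, 57, 57, 58, 59, 61, 59, 60, 63, 60, 61, 62]
293 [134, 136, 134, 134, 134, 126, 123, 123, 118, 115, 116, 112, 109, 111, 119, 132, 136, 136, 133, 134, 134, 134, 134, 134, 134, 134, 135, 134, 135, 135, 135, 135, 137, 136, 137, 138, 139, 140, 141, 143, 145, 131, 82, 33, 21, 24, 24, 23, 22, 22, 24, 33, 42, 48, 52, 54, 56, 56, 55, 57, 57, 57, 58, 58, 60, 59, 59, 60, 60, 59, 61, 59]
```

The jar sits as expected in the grip, with its base 23.5 mm below the TCP. I'll probe downward gently.

Emit:
{"fn": "play_rows", "kwargs": {"commands": [[[0,0,0.2,0,0,0,0.2],[0,0,0.4,0,0,0,0.2],[0,0,0.6,0,0,0,0.2],[0,0,0.6,0,0,0,0.2],[0,0,0.6,0,0,0,0.2]]]}}

```text
clock: 21.58
tool_pos: [0.5414, -0.2565, 0.1982]
orientation: [180.0, 0.0, -92.2]
force: [-1.1, -0.8, -0.7]
opening: 0.0521
gripper_force: 30.0
```

```bash
python3 -c "
from h import *
for i in range(3):
    snapshot('top');o=get_obs();print(o['force'].round(1),o['moment'].round(2),o['tool_pos'].round(4),o['orientation'].round(2))"
```

```text
[-0.5  0.6 -1.5] [ 0.03  0.1  -0.01] [ 0.5415 -0.2565  0.1984] [179.98  -0.   -92.2 ]
[-0.3  0.2 -1.5] [0.02 0.06 0.03] [ 0.5416 -0.2565  0.1986] [180.   -0.  -92.2]
[-0.5  0.3 -2.4] [ 0.03  0.1  -0.01] [ 0.5416 -0.2565  0.1986] [-179.99   -0.    -92.19]
```

Emit:
{"fn": "play_rows", "kwargs": {"commands": [[[0,0.1,0.2,0,0,0,0.2],[0,0.1,0.3,0,0,0,0.2],[0,0.1,0.4,0,0,0,0.2],[0,0.1,0.4,0,0,0,0.2]]]}}

```text
clock: 22.07
tool_pos: [0.5412, -0.2565, 0.1973]
orientation: [-179.8, -0.1, -92.2]
force: [-3.8, 5.1, 14.9]
opening: 0.0518
gripper_force: 30.0
```

```bash
python3 -c "
from h import *
for i in range(2):
    snapshot('top');o=get_obs();print(o['force'].round(1),o['moment'].round(2),o['tool_pos'].round(4),o['orientation'].round(2))"
```

```text
[-4.2  4.8 14.1] [ 1.65  1.7  -0.01] [ 0.5412 -0.2565  0.1973] [-1.7984e+02 -6.0000e-02 -9.2150e+01]
[-4.8  4.7 13.8] [ 1.71  1.65 -0.06] [ 0.5412 -0.2565  0.1973] [-1.7984e+02 -6.0000e-02 -9.2150e+01]
```

```bash
python3 -c "
from h import *
w=snapshot('wrist')['frame'];s=snapshot('scene')['frame']
a=cv2.resize(w[145:265,232:328,::-1],None,fx=5,fy=5,interpolation=cv2.INTER_CUBIC)
b=cv2.resize(s[240:325,140:215,::-1],None,fx=4.2,fy=4.2,interpolation=cv2.INTER_CUBIC)
O=np.zeros((600,800,3),np.uint8);O[:600,:480]=a;O[:357,484:484+315]=b[:357,:315]
cv2.imwrite('pics/z1.png',np.clip(O*1.3,0,255).astype(np.uint8))"
```

```text
(no output)
```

View pics/z1.png

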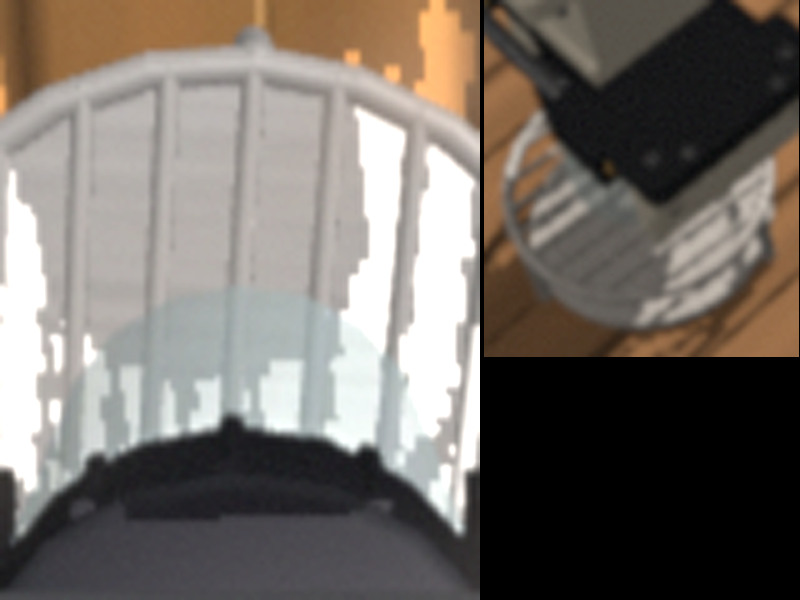

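In the enlarged view the glass base edge is at crop row ~290 and the lid edge at ~425. Those rows and the base's size fit a jar that slipped about 7 mm down in the grip, so it's already resting on the grate. I'll relieve the load and release.

Emit:
{"fn": "play_rows", "kwargs": {"commands": [[[0,0,-0.1,0,0,0,0.2],[0,0,-0.2,0,0,0,0.2],[0,0,-0.2,0,0,0,0.2],[0,0,-0.2,0,0,0,0.2]]]}}

```text
clock: 22.6
tool_pos: [0.541, -0.2565, 0.1974]
orientation: [-179.9, -0.0, -92.2]
force: [-1.4, 2.5, 7.3]
opening: 0.0521
gripper_force: 30.0
```

```bash
python3 -c "
from h import *
o=get_obs();print(o['force'].round(1),o['moment'].round(2),o['tool_pos'].round(4),o['orientation'].round(2))"
```

```text
[-1.4  2.5  7.3] [0.89 0.44 0.02] [ 0.541  -0.2565  0.1974] [-1.7993e+02 -2.0000e-02 -9.2180e+01]
```

Still resting with a light load. I'll release and rise.

Emit:
{"fn": "play_rows", "kwargs": {"commands": [[[0,0,-0.1,0,0,0,0.65],[0,0,-0.1,0,0,0,0.8],[0,0,-0.1,0,0,0,1],[0,0,-0.1,0,0,0,1],[0,0,-0.1,0,0,0,1],[0,0,-1.5,0,0,0,1],[0,0,-4,0,0,0,1],[0,0,-7.5,0,0,0,1],[0,0,-10.5,0,0,0,1],[0,0,-11.5,0,0,0,1],[0,0,-11.5,0,0,0,1],[0,0,-11.5,0,0,0,1],[0,0,-11.5,0,0,0,1]]]}}

```text
clock: 23.68
tool_pos: [0.5401, -0.2562, 0.3103]
orientation: [179.9, 0.0, -92.2]
force: [-0.7, -0.0, 0.1]
opening: 0.0876
gripper_force: 0.0
```

```bash
python3 -c "
from h import *
go((.5654,.2503,.311,-92.2))
s=snapshot('wrist');t=snapshot('top');f=cv2.cvtColor(s['frame'],cv2.COLOR_RGB2GRAY)
th=np.linspace(0,2*np.pi,60,endpoint=False);o2=s['frame'][130:370,150:410,::-1];o2=cv2.resize(o2,None,fx=2.4,fy=2.4)
for z,r,c in((.238,.026,(0,0,255)),(.166,.055,(255,0,0))):
    for q in w2pix(s,np.c_[.542+r*np.cos(th),-.2552+r*np.sin(th),np.full(60,z)]): cv2.circle(o2,tuple(int(a) for a in (q-[150,130])*2.4),1,c,-1)
cv2.imwrite('pics/w4.png',o2);cv2.imwrite('pics/t4full.png',t['frame'][:,:,::-1])
# lid in scene/top: dark blob centre
w=snapshot('scene')
for n,im in(('top',t),('scene',w)):
    c=w2pix(im,[(.542,-.2552,.238)])[0];print(n,'pred lid',c)
"
```

```text
now [ 0.5401 -0.2562  0.3103] [ 1.7991e+02  4.0000e-02 -9.2210e+01] j6 4.5 t 23.6833
[-50.71  -0.58  -0.07] az -0.0
top pred lid [429.49879861 238.9983822 ]
scene pred lid [168.51894933 256.22477554]
```

View pics/w4.png

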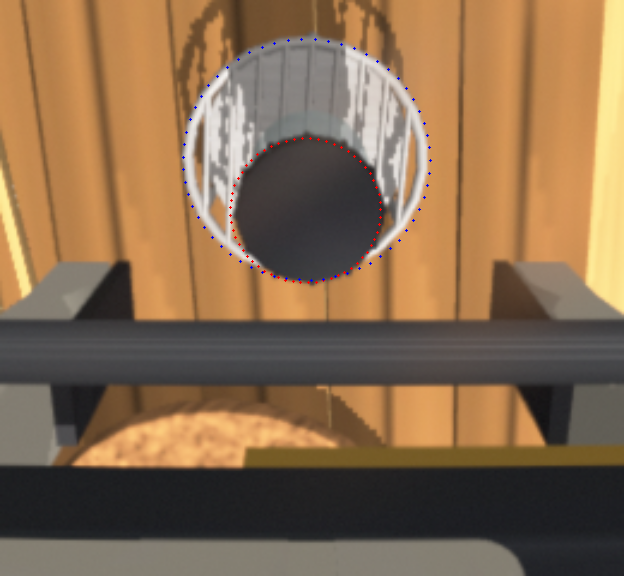

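The jar stands upright in the middle of the stand: the lid outline is within 1–2 mm of the predicted circle at (307,210). Cups next, starting with green.

Emit:
{"fn": "play_rows", "kwargs": {"commands": [[[-1.5,0,0,0,0,0,1],[-5,-0.1,0,0,0,0,1],[-8.6,-0.1,0,0,0,0,1],[-12.2,-0.2,0,0,0,0,1],[-15.8,-0.2,0,0,0,0,1],[-19.4,-0.2,0,0,0,0,1],[-23,-0.3,0,0,0,0,1],[-26.6,-0.3,0,0,0,0,1],[-30.2,-0.4,0,0,0,0,1],[-33.8,-0.4,0,0,0,0,1],[-37.4,-0.4,0,0,0,0,1],[-41,-0.5,0,0,0,0,1],[-44.6,-0.5,0,0,0,0,1],[-47.6,-0.6,0,0,0,0,1],[-49.6,-0.6,0,0,0,0,1],[-50.7,-0.6,0,0,0,0,1],[-50.7,-0.6,0,0,0,0,1],[-50.7,-0.6,0,0,0,0,1],[-50.7,-0.6,0,0,0,0,1]]]}}

```text
clock: 25.42
tool_pos: [0.5659, 0.2492, 0.3113]
orientation: [180.0, -0.0, -92.2]
force: [0.3, 0.2, 0.4]
opening: 0.0877
gripper_force: 0.0
```

```bash
python3 -c "
from h import *
go((.5654,.2505,.161,-92.2))"
```

```text
now [0.5659 0.2492 0.3113] [ 1.7998e+02 -3.0000e-02 -9.2220e+01] j6 -44.1 t 25.4167
[-0.13  0.06 15.03] az -0.0
```

Emit:
{"fn": "play_rows", "kwargs": {"commands": [[[-0.1,0,3,0,0,0,1],[-0.1,0,6.5,0,0,0,1],[-0.1,0,10,0,0,0,1],[-0.1,0,13,0,0,0,1],[-0.1,0,15,0,0,0,1],[-0.1,0,15,0,0,0,1],[-0.1,0,15,0,0,0,1],[-0.1,0,15,0,0,0,0.5],[-0.1,0,15,0,0,0,0.3],[-0.1,0,15,0,0,0,0.3],[-0.1,0,15,0,0,0,0.3],[-0.1,0,15,0,0,0,0.3],[-0.1,0,15,0,0,0,0.3],[-0.1,0,14,0,0,0,0.3],[-0.1,0,11.5,0,0,0,0.3],[-0.1,0,8.5,0,0,0,0.3],[-0.1,0,5.5,0,0,0,0.3],[-0.1,0,3,0,0,0,0.3],[-0.1,0,2,0,0,0,0.3],[-0.1,0,2,0,0,0,0.3]]]}}

```text
clock: 27.08
tool_pos: [0.567, 0.2516, 0.2948]
orientation: [-179.8, 0.2, -92.2]
force: [0.7, 0.6, -0.8]
opening: 0.0565
gripper_force: 30.0
```

```bash
python3 -c "
from h import *
print(get_obs()['opening']);go((.5393,-.0368,.29,-157.8))"
```

```text
0.056458326174272544
now [0.567  0.2516 0.2948] [-179.77    0.18  -92.18] j6 -44.2 t 27.0833
[28.92  1.67  0.48] az 65.6
```

Emit:
{"fn": "play_rows", "kwargs": {"commands": [[[1.5,0.1,0,0,0,4,0.3],[4,0.2,0,0,0,10,0.3],[7,0.4,0,0,0,16.5,0.3],[10,0.6,0,0,0,23,0.3],[13,0.8,0,0,0,29.5,0.3],[16,0.9,0,0,0,36,0.3],[19,1.1,0,0,0,42.5,0.3],[22,1.3,0,0,0,49,0.3],[25,1.5,0,0,0,56,0.3],[27.5,1.6,0,0,0,62,0.3],[28.8,1.7,0,0,0,65.6,0.3],[28.8,1.7,0,0,0,65.6,0.3],[28.8,1.7,2,0,0,65.6,0.3],[28.8,1.7,5,0,0,65.6,0.3],[28.8,1.7,8,0,0,65.6,0.3],[28.8,1.7,9,0,0,65.6,0.3],[28.8,1.7,9,0,0,65.6,0.3],[28.8,1.7,9,0,0,65.6,0.3],[28.8,1.7,9,0,0,65.6,0.3]]]}}

```text
clock: 28.67
tool_pos: [0.5391, -0.0358, 0.2031]
orientation: [-180.0, 0.1, -157.7]
force: [0.5, -0.8, -1.1]
opening: 0.0557
gripper_force: 30.0
```

```bash
python3 -c "
from h import *
go((.5393,-.0368,.1815,-157.8))"
```

```text
now [ 0.5391 -0.0358  0.2031] [-1.7995e+02  1.0000e-01 -1.5773e+02] j6 -84.8 t 28.6667
[ 0.02 -0.1   2.16] az 0.1
```

Emit:
{"fn": "play_rows", "kwargs": {"commands": [[[0,-0.1,0.8,0,0,0,0.3],[0,-0.1,1.5,0,0,0,0.3],[0,-0.1,1.8,0,0,0,0.3],[0,-0.1,2,0,0,0,0.3],[0,-0.1,2.2,0,0,0,0.3],[0,-0.1,2.2,0,0,0,0.3],[0,-0.1,2.2,0,0,0,0.3]]]}}

```text
clock: 29.25
tool_pos: [0.5383, -0.037, 0.1821]
orientation: [-180.0, 0.1, -157.8]
force: [-10.2, 4.3, 19.1]
opening: 0.0563
gripper_force: 30.0
```

Emit:
{"fn": "play_rows", "kwargs": {"commands": [[[0,0,-0.2,0,0,0,0.3],[0,0,-0.2,0,0,0,0.3],[0,0,-0.2,0,0,0,0.6],[0,0,-0.2,0,0,0,0.8],[0,0,-0.2,0,0,0,1],[0,0,-0.2,0,0,0,1],[0,0,-0.2,0,0,0,1],[0,0,-1.5,0,0,0,1],[0,0,-4.5,0,0,0,1],[0,0,-8,0,0,0,1],[0,0,-11,0,0,0,1],[0,0,-12,0,0,0,1],[0,0,-12,0,0,0,1],[0,0,-12,0,0,0,1],[0,0,-12,0,0,0,1]]]}}

```text
clock: 30.5
tool_pos: [0.5377, -0.0371, 0.2981]
orientation: [180.0, -0.1, -157.8]
force: [-0.2, 0.3, -0.2]
opening: 0.0875
gripper_force: 0.0
```

```bash
cat >> h.py <<'E'
def rims(s,z,col,box):
    "fit a circle (outer) to the coloured rim inside pixel box, back to world at z"
    x,y,w,h=box;f=s["frame"][y:y+h,x:x+w].astype(int);r,g,b=f[...,0],f[...,1],f[...,2]
    m=dict(green=(g>r+50)&(g>b+30),blue=(b>r+60)&(b>g+40),white=(f.min(2)>170))[col].astype(np.uint8)
    n,L,st,_=cv2.connectedComponentsWithStats(m);
    if n<2: return None
    i=1+st[1:,4].argmax();c=max(cv2.findContours((L==i).astype(np.uint8),cv2.RETR_EXTERNAL,cv2.CHAIN_APPROX_NONE)[0],key=len)
    p=pix2w(s,c[:,0]+np.array([x,y]),z);A=np.c_[2*p,np.ones(len(p))];q=np.linalg.lstsq(A,(p**2).sum(1),rcond=None)[0]
    return q[:2].round(4),np.sqrt(q[2]+q[:2]@q[:2]).round(4)
E
python3 -c "
from h import *
t=snapshot('top')
print(rims(t,.22,'green',(270,215,60,60)),rims(t,.2,'white',(140,255,50,55)),rims(t,.2,'blue',(85,255,50,55)))
cv2.imwrite('pics/t5.png',t['frame'][:,:,::-1])
go((.4723,.207,.30,-92.2))"
```

```text
None None None
now [ 0.5377 -0.0372  0.2979] [ 1.7996e+02 -1.4000e-01 -1.5781e+02] j6 -84.7 t 30.55
[-3.17 25.08 -0.21] az -65.6
```

Emit:
{"fn": "play_rows", "kwargs": {"commands": [[[-0.2,1.5,0,0,0,-4,1],[-0.5,4,0,0,0,-10,1],[-0.9,6.7,0,0,0,-16.5,1],[-1.2,9.4,0,0,0,-23,1],[-1.5,12,0,0,0,-29.5,1],[-1.8,14.6,0,0,0,-36,1],[-2.1,17.2,0,0,0,-43,1],[-2.5,19.8,0,0,0,-50,1],[-2.8,22.4,0,0,0,-57,1],[-3.1,24.4,0,0,0,-63,1],[-3.2,25.1,0,0,0,-65.6,1],[-3.2,25.1,0,0,0,-65.6,1],[-3.2,25.1,0,0,0,-65.6,1],[-3.2,25.1,0,0,0,-65.6,1]]]}}

```text
clock: 31.72
tool_pos: [0.473, 0.2069, 0.2988]
orientation: [179.9, -0.1, -92.3]
force: [-0.1, -1.2, 0.6]
opening: 0.0876
gripper_force: 0.0
```

```bash
python3 -c "
from h import *
t=snapshot('top')
print(rims(t,.22,'green',(270,215,60,60)),rims(t,.2,'white',(140,255,50,55)),rims(t,.2,'blue',(85,255,50,55)))
cv2.imwrite('pics/t5.png',t['frame'][:,:,::-1])
go((.4723,.207,.161,-92.2))"
```

```text
(array([ 0.5391, -0.0345]), np.float64(0.0195)) (array([0.4714, 0.209 ]), np.float64(0.0285)) None
now [0.4732 0.2067 0.2991] [ 1.7996e+02 -4.0000e-02 -9.2310e+01] j6 -47.7 t 31.7667
[-0.03  0.09 13.81] az -0.1
```

Emit:
{"fn": "play_rows", "kwargs": {"commands": [[[-0.1,0,3,0,0,0,1],[-0.1,0,6.5,0,0,0,1],[-0.1,0,10,0,0,0,1],[-0.1,0,12.5,0,0,0,1],[-0.1,0,13.8,0,0,0,1],[-0.1,0,13.8,0,0,0,1],[-0.1,0,13.8,0,0,0,1],[-0.1,0,13.8,0,0,0,0.5],[-0.1,0,13.8,0,0,0,0.3],[-0.1,0,13.8,0,0,0,0.3],[-0.1,0,13.8,0,0,0,0.3],[-0.1,0,13.8,0,0,0,0.3],[-0.1,0,13,0,0,0,0.3],[-0.1,0,10.5,0,0,0,0.3],[-0.1,0,7.5,0,0,0,0.3],[-0.1,0,4.5,0,0,0,0.3],[-0.1,0,1.5,0,0,0,0.3],[-0.1,0,0,0,0,0,0.3],[-0.1,0,0,0,0,0,0.3],[-0.1,0,0,0,0,0,0.3]]]}}

```text
clock: 33.43
tool_pos: [0.4732, 0.2086, 0.3005]
orientation: [-179.9, 0.1, -92.2]
force: [0.3, 0.5, -1.7]
opening: 0.0577
gripper_force: 30.0
```

```bash
python3 -c "
from h import *
print(get_obs()['opening']);go((.6494,-.0519,.30,-37.8))
t=snapshot('top')
f=t['frame'];
for y,x in((243,282),(243,298),(226,298),(259,298)): print(f[y,x])
c=[w2pix(t,[(.5393,-.0368,z)])[0] for z in(.155,.22)];print(c)
print(f[243,275:325].tolist())"
```

```text
0.057716579530329395
now [0.4732 0.2086 0.3005] [-1.7994e+02  1.0000e-01 -9.2200e+01] j6 -47.7 t 33.4333
[ 25.36 -18.61   0.05] az -54.4
[44 99 52]
[ 47 100  52]
[46 92 49]
[37 93 46]
[array([296.97280569, 243.29058165]), array([298.22541447, 243.24675305])]
[[121, 85, 55], [136, 95, 61], [143, 93, 61], [68, 84, 45], [38, 98, 52], [45, 103, 53], [37, 75, 38], [44, 99, 52], [47, 85, 43], [62, 77, 43], [51, 97, 52], [46, 102, 54], [48, 101, 54], [46, 100, 52], [47, 99, 53], [46, 100, 52], [49, 100, 53], [47, 99, 51], [45, 98, 51], [46, 100, 52], [48, 101, 53], [50, 102, 54], [45, 98, 51], [47, 100, 52], [46, 99, 51], [49, 102, 53], [46, 98, 50], [50, 101, 53], [47, 100, 52], [46, 99, 51], [47, 98, 51], [47, 99, 51], [48, 101, 53], [45, 103, 54], [53, 85, 47], [71, 49, 30], [77, 40, 27], [58, 45, 29], [42, 77, 38], [40, 96, 45], [33, 94, 46], [103, 86, 53], [123, 86, 56], [124, 87, 57], [128, 89, 55], [125, 87, 58], [120, 85, 55], [109, 76, 50], [112, 80, 52], [118, 82, 52]]
```

Emit:
{"fn": "play_rows", "kwargs": {"commands": [[[1.2,-0.9,0,0,0,-3,0.3],[3.5,-2.6,0,0,0,-8,0.3],[6.2,-4.6,0,0,0,-14,0.3],[9,-6.6,0,0,0,-20,0.3],[11.8,-8.7,0,0,0,-26,0.3],[14.6,-10.7,0,0,0,-32,0.3],[17.4,-12.8,0,0,0,-38,0.3],[20.2,-14.8,0,0,0,-44,0.3],[22.8,-16.7,0,0,0,-50,0.3],[24.7,-18.1,0,0,0,-53.5,0.3],[25.3,-18.6,0,0,0,-54.4,0.3],[25.3,-18.6,0,0,0,-54.4,0.3],[25.3,-18.6,2,0,0,-54.4,0.3],[25.3,-18.6,5,0,0,-54.4,0.3],[25.3,-18.6,8,0,0,-54.4,0.3],[25.3,-18.6,9.5,0,0,-54.4,0.3],[25.3,-18.6,9.5,0,0,-54.4,0.3],[25.3,-18.6,9.5,0,0,-54.4,0.3],[25.3,-18.6,9.5,0,0,-54.4,0.3]]]}}

```text
clock: 35.07
tool_pos: [0.6499, -0.0512, 0.2057]
orientation: [-180.0, -0.1, -37.8]
force: [0.3, 1.1, -0.7]
opening: 0.0576
gripper_force: 30.0
```

```bash
python3 -c "
from h import *
go((.6494,-.0519,.182,-37.8))"
```

```text
now [ 0.6499 -0.0512  0.2057] [-1.7997e+02 -6.0000e-02 -3.7770e+01] j6 39.6 t 35.0667
[0.   0.08 2.37] az 0.0
```

Emit:
{"fn": "play_rows", "kwargs": {"commands": [[[0,0.1,0.8,0,0,0,0.3],[0,0.1,1.5,0,0,0,0.3],[0,0.1,1.9,0,0,0,0.3],[0,0.1,2.1,0,0,0,0.3],[0,0.1,2.3,0,0,0,0.3],[0,0.1,2.3,0,0,0,0.3],[0,0.1,2.3,0,0,0,0.3]]]}}

```text
clock: 35.65
tool_pos: [0.6488, -0.0525, 0.1822]
orientation: [-180.0, -0.0, -37.8]
force: [-1.7, -1.6, 3.7]
opening: 0.0577
gripper_force: 30.0
```

Emit:
{"fn": "play_rows", "kwargs": {"commands": [[[0,0,0,0,0,0,0.6],[0,0,0,0,0,0,0.8],[0,0,0,0,0,0,1],[0,0,0,0,0,0,1],[0,0,0,0,0,0,1],[0,0,-1.5,0,0,0,1],[0,0,-4.5,0,0,0,1],[0,0,-8,0,0,0,1],[0,0,-11,0,0,0,1],[0,0,-12,0,0,0,1],[0,0,-12,0,0,0,1],[0,0,-12,0,0,0,1],[0,0,-12,0,0,0,1]]]}}

```text
clock: 36.73
tool_pos: [0.6483, -0.0522, 0.3003]
orientation: [180.0, 0.1, -37.8]
force: [-0.6, -0.4, -0.9]
opening: 0.0878
gripper_force: 0.0
```

```bash
python3 -c "
from h import *
go((.475,.3042,.31,-92.2))"
```

```text
now [ 0.6483 -0.0522  0.3003] [ 1.7995e+02  8.0000e-02 -3.7800e+01] j6 39.7 t 36.7333
[-35.54 -17.54  -0.97] az 54.4
```

Emit:
{"fn": "play_rows", "kwargs": {"commands": [[[-1.5,-0.7,0,0,0,2,1],[-4.5,-2.2,-0.5,0,0,7,1],[-7.7,-3.8,-1,0,0,12,1],[-10.9,-5.4,-1,0,0,17,1],[-14.1,-7,-1,0,0,22,1],[-17.3,-8.5,-1,0,0,27,1],[-20.5,-10.1,-1,0,0,32,1],[-23.7,-11.7,-1,0,0,37,1],[-26.9,-13.3,-1,0,0,42,1],[-30.1,-14.9,-1,0,0,47,1],[-33,-16.3,-1,0,0,51,1],[-35,-17.3,-1,0,0,54,1],[-35.5,-17.5,-1,0,0,54.4,1],[-35.5,-17.5,-1,0,0,54.4,1],[-35.5,-17.5,-1,0,0,54.4,1],[-35.5,-17.5,-1,0,0,54.4,1]]]}}

```text
clock: 38.07
tool_pos: [0.4757, 0.3026, 0.311]
orientation: [180.0, -0.1, -92.2]
force: [0.2, -0.4, 0.5]
opening: 0.088
gripper_force: 0.0
```

```bash
python3 -c "
from h import *
t=snapshot('top');print(rims(t,.22,'white',(280,155,60,50)))
go((.475,.3042,.161,-92.2))"
```

```text
(array([ 0.6441, -0.0495]), np.float64(0.0315))
now [0.4759 0.3025 0.3112] [ 1.7998e+02 -4.0000e-02 -9.2220e+01] j6 -54.6 t 38.1167
[-0.17  0.1  15.02] az -0.0
```

Emit:
{"fn": "play_rows", "kwargs": {"commands": [[[-0.2,0.1,3,0,0,0,1],[-0.2,0.1,6.5,0,0,0,1],[-0.2,0.1,10,0,0,0,1],[-0.2,0.1,13,0,0,0,1],[-0.2,0.1,15,0,0,0,1],[-0.2,0.1,15,0,0,0,1],[-0.2,0.1,15,0,0,0,1],[-0.2,0.1,15,0,0,0,0.5],[-0.2,0.1,15,0,0,0,0.3],[-0.2,0.1,15,0,0,0,0.3],[-0.2,0.1,15,0,0,0,0.3],[-0.2,0.1,15,0,0,0,0.3],[-0.2,0.1,14,0,0,0,0.3],[-0.2,0.1,11.5,0,0,0,0.3],[-0.2,0.1,8.5,0,0,0,0.3],[-0.2,0.1,5.5,0,0,0,0.3],[-0.2,0.1,2.5,0,0,0,0.3],[-0.2,0.1,1,0,0,0,0.3],[-0.2,0.1,1,0,0,0,0.3],[-0.2,0.1,1,0,0,0,0.3]]]}}

```text
clock: 39.78
tool_pos: [0.4746, 0.3058, 0.303]
orientation: [-179.9, 0.1, -92.2]
force: [-0.4, -0.3, -2.5]
opening: 0.058
gripper_force: 30.0
```

```bash
python3 -c "
from h import *
print(get_obs()['opening']);go((.6073,.0507,.30,-97.8))"
```

```text
0.058019059541230614
now [0.4746 0.3058 0.303 ] [-1.7993e+02  1.2000e-01 -9.2190e+01] j6 -54.8 t 39.7833
[ 24.98 -14.24   0.3 ] az 5.6
```

Emit:
{"fn": "play_rows", "kwargs": {"commands": [[[1.2,-0.7,0,0,0,1,0.3],[3.7,-2.1,0,0,0,2,0.3],[6.7,-3.8,0,0,0,3,0.3],[9.7,-5.5,0,0,0,4,0.3],[12.7,-7.2,0,0,0,5,0.3],[15.7,-9,0,0,0,5.6,0.3],[18.7,-10.7,0,0,0,5.6,0.3],[21.7,-12.4,0,0,0,5.6,0.3],[24,-13.7,0,0,0,5.6,0.3],[24.9,-14.2,0,0,0,5.6,0.3],[24.9,-14.2,0,0,0,5.6,0.3],[24.9,-14.2,2,0,0,5.6,0.3],[24.9,-14.2,5,0,0,5.6,0.3],[24.9,-14.2,8,0,0,5.6,0.3],[24.9,-14.2,9.7,0,0,5.6,0.3],[24.9,-14.2,9.7,0,0,5.6,0.3],[24.9,-14.2,9.7,0,0,5.6,0.3],[24.9,-14.2,9.7,0,0,5.6,0.3]]]}}

```text
clock: 41.28
tool_pos: [0.6075, 0.0518, 0.2059]
orientation: [-179.9, 0.0, -97.8]
force: [0.6, -0.2, -0.7]
opening: 0.0579
gripper_force: 30.0
```

```bash
python3 -c "
from h import *
go((.6073,.0507,.182,-97.8))"
```

```text
now [0.6075 0.0518 0.2059] [-1.7992e+02  1.0000e-02 -9.7750e+01] j6 -31.0 t 41.2833
[0.11 0.01 2.39] az 0.0
```

Emit:
{"fn": "play_rows", "kwargs": {"commands": [[[0.1,0,0.8,0,0,0,0.3],[0.1,0,1.5,0,0,0,0.3],[0.1,0,1.9,0,0,0,0.3],[0.1,0,2.1,0,0,0,0.3],[0.1,0,2.3,0,0,0,0.3],[0.1,0,2.3,0,0,0,0.3],[0.1,0,2.3,0,0,0,0.3]]]}}

```text
clock: 41.87
tool_pos: [0.6067, 0.0502, 0.1824]
orientation: [-180.0, -0.0, -97.8]
force: [-3.6, 0.2, 5.1]
opening: 0.0574
gripper_force: 30.0
```

Emit:
{"fn": "play_rows", "kwargs": {"commands": [[[0,0,0,0,0,0,0.6],[0,0,0,0,0,0,0.8],[0,0,0,0,0,0,1],[0,0,0,0,0,0,1],[0,0,0,0,0,0,1],[0,0,-1.5,0,0,0,1],[0,0,-4.5,0,0,0,1],[0,0,-8,0,0,0,1],[0,0,-11.5,0,0,0,1],[-2,1,-13,0,0,0,1],[-5,2.5,-13,0,0,0,1],[-8,4,-13,0,0,0,1],[-11,5.5,-13,0,0,0,1],[-14,7,-13,0,0,0,1],[-17,8.5,-13,0,0,0,1],[-20,10,-13,0,0,0,1],[-23,11.5,-13,0,0,0,1],[-25,12.5,-13,0,0,0,1],[-25,12.5,-13,0,0,0,1],[-25,12.5,-13,0,0,0,1]]]}}

```text
clock: 43.53
tool_pos: [0.5163, 0.3162, 0.3111]
orientation: [180.0, -0.0, -97.7]
force: [-0.4, -0.6, -0.1]
opening: 0.0874
gripper_force: 0.0
```

```bash
python3 -c "
from h import *
o=get_obs();print(o['tool_pos'],o['clock'])
t=snapshot('top');f=t['frame']
th=np.linspace(0,2*np.pi,72,endpoint=False)
O=np.zeros((600,800,3),np.uint8)
def draw(x,y,w,h,k,cs):
    im=cv2.resize(f[y:y+h,x:x+w,::-1],None,fx=k,fy=k,interpolation=cv2.INTER_CUBIC)
    im=np.clip(im*1.5,0,255).astype(np.uint8)
    for (c,z,r,col) in cs:
        for q in w2pix(t,np.c_[c[0]+r*np.cos(th),c[1]+r*np.sin(th),np.full(72,z)]):
            X,Y=((q-[x,y]+.5)*k-.5).round().astype(int)
            if 0<=X<im.shape[1] and 0<=Y<im.shape[0]: im[Y,X]=col
    return im
P=dict(blue=(.6073,.0507),white=(.6494,-.0519),green=(.5393,-.0368))
a=draw(222,155,122,115,5,[(P[n],.22,.029,(255,0,255)) for n in P]+[(P[n],.155,.036,(0,255,255)) for n in P])
b=draw(380,200,70,75,2.7,[((.542,-.2552),.238,.026,(255,0,255)),((.542,-.2552),.166,.055,(0,255,255))])
O[:a.shape[0],:a.shape[1]]=a;O[:b.shape[0],611:611+b.shape[1]]=b[:,:189]
cv2.imwrite('pics/f1.png',O)"
```

```text
[0.5163245  0.31618633 0.31111761] 43.5333
```

View pics/f1.png

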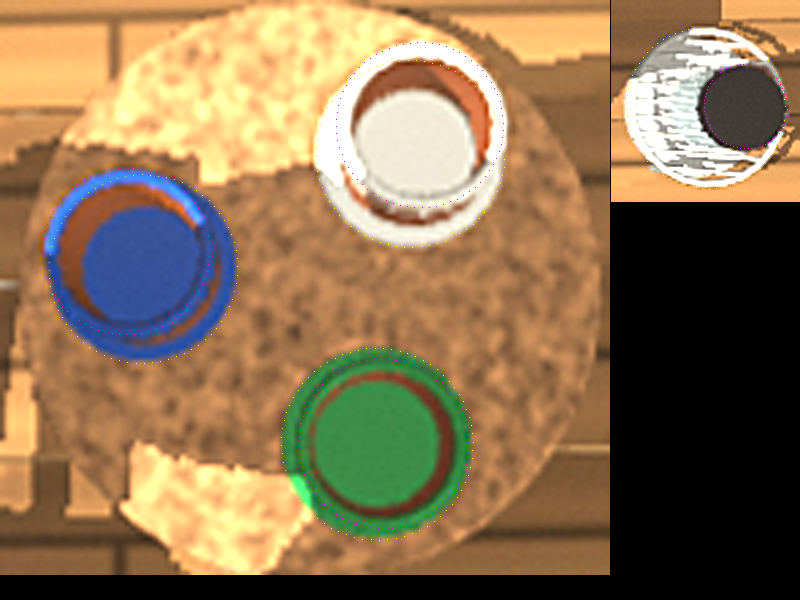

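```bash
python3 -c "
from h import *
t=snapshot('top')
P=dict(blue=(.6073,.0507),white=(.6494,-.0519),green=(.5393,-.0368))
for n in P: print(n,[((w2pix(t,[(*P[n],z)])[0]-[222,155]+.5)*5-.5).round(1) for z in(.22,.155)], (w2pix(t,[(*P[n],.22)])-w2pix(t,[(P[n][0],P[n][1]+.029,.22)]))[0].round(1)*5)"
```

```text
blue [array([125.8, 250.7]), array([142.7, 268.2])] [83.5 -1.5]
white [array([419.4, 124.2]), array([410., 153.])] [83.5 -1.5]
green [array([383.1, 443.2]), array([376.9, 443.5])] [84.5 -1.5]
```

```bash
python3 -c "
from plant import *
print(close_job())"
```

```text
the job is handed in; nothing more can be done
None
```

The job is handed in at about 44 s: the jar is upright in the middle of the drip stand, and each cup is upright on its matching coaster, within about 2 mm of centre in the last top-camera picture. The jar slipped about 7 mm in the grip while being moved, so it met the stand early with about 31 N on the wrist, under the 120 N limit. I steered clear of the tong but did not check its position again at the end.

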